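# Put the steel forming blocks away on their matching stands

### The arm

A 7-joint arm with a two-finger parallel gripper is mounted at the origin on the work surface. World frame = base frame: x ahead of the robot, y to its left, z up, the work surface at z = 0. Lengths are in mm, angles in rad, forces in N, time in s.
With the tool pointing down it reaches from about 425 to 950 mm from the base axis. Payload 4.7 kg.
Tool frame: the origin (TCP) lies midway between the tips of the shut fingers; the grasp point (between the pads) lies 19 mm behind it; z points along the fingers, y is the line along which they close (so a half turn about z gives the same grasp; the last joint's range is limited). The gripper opens to 87 mm and grips with 3 to 60 N. Pads are 19 mm wide; open, the fingers measure 117 mm over their backs; the gripper's body (75 mm by 190 mm) begins 51 mm behind the grasp point.
Start: joints at [1.089, 0.469, -0.049, 1.532, 0.024, 1.141, -0.082], TCP at [295.35, -606.974, 222.573] pointing down, gripper open.
Joint ranges: [-2.59, 2.59], [-0.33, 1.99], [-1.39, 1.29], [0.1, 2.45], [-1.04, 4.18], [0.21, 1.99], [-2.66, 2.66]. Speed limits (rad/s): [2.57, 2.57, 3.14, 3.14, 3.14, 3.14, 3.14].

### API

Orientations are given as a unit quaternion [x, y, z, w].
In Python, from station import status, viewer, bot gives the robot as it stands.
- The arm moves only by the tool apply_moves, never from a script. Its argument "series" is text: rows parted by semicolons, each of 7 numbers parted by spaces: the turn, a rotation vector about the tool's x, y, z in fractions of the full range, 1 being 180 degrees, then the shift along the tool's x, y, z in parts of the range, where 1.0 means 800 mm, then the opening, from 0 (shut) to 1 (fully open). In form: rx ry rz tx ty tz hand; .... A call has 1 to 12 rows; each row is the pose to reach, as a shift and turn from the pose commanded when the call began, along the tool's axes at that moment; what a row does not reach only later rows make up. A row lasts 1/12 s, in which the tool goes at most 41.7 mm and 7.16 degrees, less where a joint would pass 70% of its speed; a pose out of reach is approached as far as the arm can. A shift or turn number past 1, either way, is cut back to 1. A call with a gripper value outside its range is refused whole. The fingers move at their own pace and stop on an object; "squeeze" is the grip in N (left out, the last holds). Time passes only in rows, so rows that repeat a pose let the fingers close. It gives the time, the measured TCP pose, the force, the opening and the grip force at its end, in the units of the state.
- status.get_state(): the state, without advancing time (a new reading comes with each control period).
- viewer.camera(name): name is "side" or "top"; returns the picture (480x640x3 uint8, red, green, blue); there is no depth.
- viewer.calibration(name): a dict with "fov_y" (degrees; the focal length in pixels is half the picture's height over the tangent of half this angle, whatever the lens; pixels are square), "cx", "cy" (the principal point, pixels), "distortion" ([k1, k2, p1, p2, k3] as OpenCV has them; the pictures are not rectified), "xyz" and "orientation" of the camera in the world. Camera axes: x right, y up, looking along -z (the intrinsics and any distortion apply to the point x, -y, -z); pixel columns grow to the right and rows downward; lengths in mm; the calibration is good to about 2 mm. A picture is of the moment at which its call begins. calibration takes no time and is no camera call.
- bot.close_job(): hands the job in; it is judged then, once.
The state is a dict: "clock": time; "joints": joint angles; "qd": joint speeds; "effort": joint torques, N m; "position": TCP position; "ee_rot": TCP orientation; "contact_force": force on the tool from outside, world axes, zero at the start; "moment": the same for the moment, N m; "finger_gap": finger opening in mm; "finger_force": force on a finger pad.
Only numpy, scipy, OpenCV 4.12 (cv2) and the standard library are available. Lean on these libraries where they do the work, as an engineer would, in place of code of your own. Each camera call takes 0.05 s, during which the arm holds its last target. There are 200 camera calls.

### The job

Put the four steel forming blocks away on the jeweller's bench: set each one gently down, the same way up as it stands now, on the wooden stand whose leather inlay matches it in shape and size, centred on the inlay, with the cube and the oblong block turned to line up with theirs. Leave the little glass jar and the pink stone standing where they are.

Things in the scene. Friction and masses are not known exactly. Their poses are not given: they have to be found in the camera images.
- round_block: Large round bench block: plain low steel disc, diameter 50 mm, 20 mm high, about 0.3 kg, flat polished top. Loose, stands upright on the bench among the other things. Origin: centre of its underside; z up.
- cube_block: Doming cube: steel cube with 38 mm edges, about 0.4 kg, four round dark hollows of different sizes in its top; its sides lie along its x and y axes. Loose, stands upright on the bench among the other things. Origin: centre of its underside; z up.
- oblong_block: Swage block: oblong steel bar 70 mm long (its x) by 28 mm wide (its y) by 26 mm high, about 0.4 kg, four dark grooves across its top. Loose, stands upright on the bench among the other things. Origin: centre of its underside; z up.
- small_round_block: Small round die: steel cylinder, diameter 30 mm, 32 mm high, about 0.2 kg, one round dark hollow in its top. Loose, stands upright on the bench among the other things. Origin: centre of its underside; z up.
- round_stand: Round wooden stand, diameter 72 mm, with a round dark brown leather inlay of diameter 60 mm: the place of the large round block. Fixed to the bench. Wooden base 7 mm high; the inlay is its flat top, 9 mm above the bench. Origin: centre of its underside, on the bench; z up.
- small_round_stand: Small round wooden stand, diameter 52 mm, with a round dark brown leather inlay of diameter 40 mm: the place of the small round die. Fixed to the bench. Wooden base 7 mm high; the inlay is its flat top, 9 mm above the bench. Origin: centre of its underside, on the bench; z up.
- square_stand: Square wooden stand, 62 by 62 mm, with a square dark brown leather inlay 48 by 48 mm: the place of the cube. Sides along its x and y. Fixed to the bench. Wooden base 7 mm high; the inlay is its flat top, 9 mm above the bench. Origin: centre of its underside, on the bench; z up.
- oblong_stand: Oblong wooden stand, 92 mm (its x) by 50 mm (its y), with an oblong dark brown leather inlay 80 by 38 mm: the place of the oblong swage block, long side along long side. Fixed to the bench. Wooden base 7 mm high; the inlay is its flat top, 9 mm above the bench. Origin: centre of its underside, on the bench; z up.
- glass_jar: Bystander: small lidded glass jar with a brass cap, diameter 36 mm, 50 mm high, loose; leave it alone. Origin: centre of its underside.
- quartz: Bystander: smooth pink stone, 40 mm across, 25 mm high, loose; leave it alone. Origin: centre of its underside.
Mind the look-alikes: they are no part of the job. What is shaped like the round_block but purple or yellow is not meant. What is shaped like the small_round_stand but purple or red is not meant.

How it is judged (in metres and radians):
At the end, for the whole second after the job is handed in: Each block rests upright and still on the leather of its own stand, its centre within 12 mm of the stand's centre; the cube (any quarter turn) and the oblong block (either way round) are in line with their stands within 0.2 rad (horizontal distance between round_block and round_stand below 0.012 m and z of round_block in the frame of round_stand between 0.006 and 0.012 m and angle between each of round_block, cube_block, oblong_block, small_round_block's own z axis and vertical below 0.1 rad and linear speed of each of round_block, cube_block, oblong_block, small_round_block below 0.02 m/s and horizontal distance between cube_block and square_stand below 0.012 m and z of cube_block in the frame of square_stand between 0.006 and 0.012 m and horizontal distance between oblong_block and oblong_stand below 0.012 m and z of oblong_block in the frame of oblong_stand between 0.006 and 0.012 m and horizontal distance between small_round_block and small_round_stand below 0.012 m and z of small_round_block in the frame of small_round_stand between 0.006 and 0.012 m and (angle between the x axis of cube_block and the x axis of square_stand, either way round below 0.2 rad or angle between the x axis of cube_block and the y axis of square_stand, either way round below 0.2 rad) and angle between the x axis of oblong_block and the x axis of oblong_stand, either way round below 0.2 rad); the robot touches nothing.
It fails at once if a block is dropped onto its stand (meets it faster than 0.7 m/s) ((horizontal distance between round_block and round_stand below 0.05 m and z of round_block in the frame of round_stand below 0.04 m and linear speed of round_block above 0.7 m/s) or (horizontal distance between cube_block and square_stand below 0.05 m and z of cube_block in the frame of square_stand below 0.04 m and linear speed of cube_block above 0.7 m/s) or (horizontal distance between oblong_block and oblong_stand below 0.05 m and z of oblong_block in the frame of oblong_stand below 0.04 m and linear speed of oblong_block above 0.7 m/s) or (horizontal distance between small_round_block and small_round_stand below 0.05 m and z of small_round_block in the frame of small_round_stand below 0.04 m and linear speed of small_round_block above 0.7 m/s)).
It fails at once if the glass jar is shoved more than 30 mm or tipped over (distance of glass_jar from where it was at the start of the episode above 0.03 m or angle between glass_jar's own z axis and vertical above 0.5 rad).
It fails at once if the pink stone is shoved more than 30 mm or tipped over (distance of quartz from where it was at the start of the episode above 0.03 m or angle between quartz's own z axis and vertical above 0.5 rad).
It also fails if it takes over 112 s, if anything falls off the work surface, if the arm or the gripper's body presses on something with over 40 N, if the wrist force passes 120 N, or if a joint passes its speed limit or range.

## Working session

There is one attempt and no reset: what is moved stays moved. The work goes in short steps, Python scripts to look and compute and a tool call to move; the robot and the scene stay as the last step left them, time stands still between calls to the robot, and variables do not carry over. Pictures are saved under pics/ and viewed, at most 14 in all, crops included, and the job is handed in when it is done.

Besides the shell and the picture viewer there is one more tool, called after ">>>" in YAML: its name, and indented under it one key for each argument. apply_moves: Moves the arm, as the interface text tells. Its arguments: {"type":"object","properties":{"series":{"type":"string"},"squeeze":{"type":"number"}},"required":["series"]}

```bash
mkdir -p pics; cat > h.py <<'E'
import numpy as np, cv2
from scipy.spatial.transform import Rotation as R
from station import status, viewer, bot
def snap(n,f=None):
    im=viewer.camera(n)
    if f: cv2.imwrite('pics/'+f,im[:,:,::-1])
    return im
def ray(n,px):
    c=viewer.calibration(n); f=240/np.tan(np.radians(c['fov_y'])/2)
    K=np.array([[f,0,c['cx']],[0,f,c['cy']],[0,0,1.]])
    u=cv2.undistortPoints(np.array(px,float).reshape(-1,1,2),K,np.array(c['distortion'],float)).reshape(-1,2)
    d=np.c_[u[:,0],-u[:,1],-np.ones(len(u))]
    return np.array(c['xyz']),R.from_quat(c['orientation']).apply(d)
def onplane(n,px,z):
    o,d=ray(n,px); return o+d*((z-o[2])/d[:,2])[:,None]
E
python3 - <<'E'
from h import *
for n in('top','side'): snap(n,n+'0.png'); print(viewer.calibration(n))
print(status.get_state())
E
```

```text
{'fov_y': 47.33323138692814, 'cx': 319.6315376113267, 'cy': 237.05400856480605, 'distortion': array([-0.11041029,  0.        ,  0.        ,  0.        ,  0.        ]), 'xyz': array([384.03372299,   4.62650671, 948.34926373]), 'orientation': array([ 0.05509416, -0.05988706, -0.69958923,  0.70989653])}
{'fov_y': 53.17900408721845, 'cx': 315.1921962894106, 'cy': 235.1177298565026, 'distortion': array([-0.00524274,  0.        ,  0.        ,  0.        ,  0.        ]), 'xyz': array([384.55404097, 601.59696031, 571.15057959]), 'orientation': array([-0.05792703,  0.41420689,  0.90092525, -0.115805  ])}
{'clock': 0.1, 'joints': array([ 1.08911846,  0.46937022, -0.04861066,  1.53353955,  0.02411391,
        1.14098691, -0.08229726]), 'qd': array([ 0.00126393, -0.00278713, -0.00153763, -0.00319731, -0.00072785,
        0.00124855,  0.00134793]), 'effort': array([ 3.36898320e-04, -5.09172249e+01, -8.13238090e-02, -2.36829615e+01,
       -6.14872738e-02,  3.44883883e-02,  7.50397317e-05]), 'position': array([ 295.08011   , -606.50844946,  221.61284183]), 'ee_rot': array([ 9.74477224e-01,  2.24484747e-01, -2.23581552e-04, -8.29332324e-04]), 'contact_force': array([0.0318352 , 0.68262098, 0.06991787]), 'moment': array([ 0.06229188,  0.07810162, -0.00836789]), 'finger_force': 0.0, 'finger_gap': 87.19865000207405}
```

View pics/top0.png

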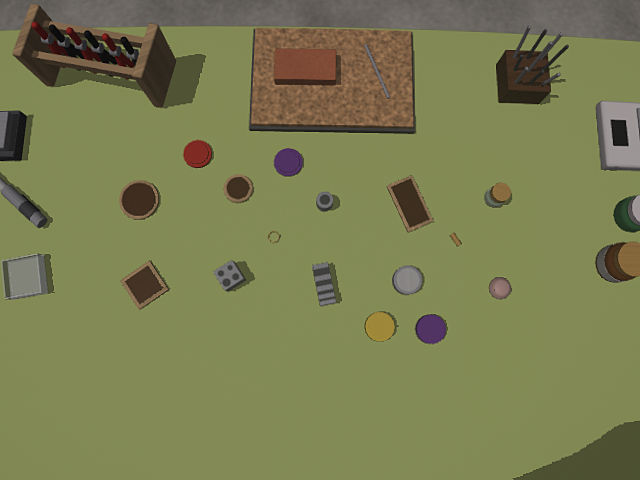

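View pics/side0.png

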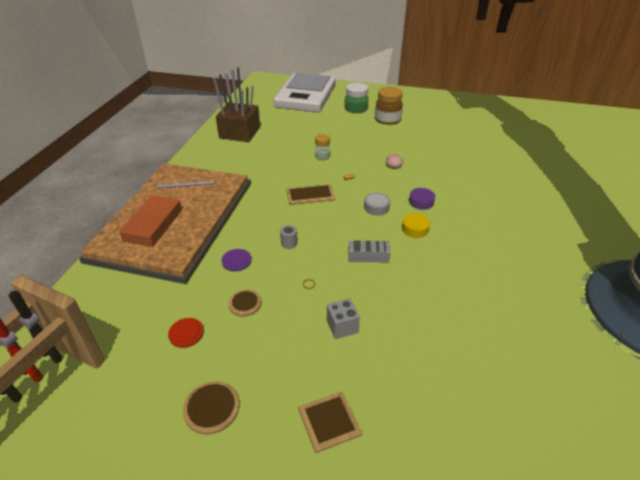

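Top view: the steel disc is at (408,280), the cube (230,276), the oblong (325,285) and the small die (325,201). The stands are round (139,200), small round (238,188), square (145,285) and oblong (410,203).

Look-alikes: for the round block, purple (431,329) and yellow (380,326) are out and the plain grey one at (408,280) fits. For the small round stand, red (197,153) and purple (288,162) are out and the wood and leather one at (238,188) fits. I'll confirm both in a crop.

```bash
python3 - <<'E'
from h import *
im=cv2.imread('pics/top0.png')
c=im[140:350,110:530]; cv2.imwrite('pics/crop0.png',cv2.resize(c[:, :],None,fx=1.9,fy=1.9,interpolation=cv2.INTER_CUBIC))
hsv=cv2.cvtColor(im,cv2.COLOR_BGR2HSV)
for n,p in dict(disc=(408,280),discside=(408,297),cubetop=(230,276),obl=(321,270),die=(325,194),leather=(139,200),wood=(121,200),bench=(270,300)).items(): print(n,hsv[p[1],p[0]])
L=((hsv[:,:,2]<75)&(hsv[:,:,1]>60)&(hsv[:,:,0]<25)).astype(np.uint8)
S=((hsv[:,:,1]<60)).astype(np.uint8)
for nm,m in(('leather',L),('steel',S)):
    cs,_=cv2.findContours(m,cv2.RETR_EXTERNAL,cv2.CHAIN_APPROX_NONE)
    for c in cs:
        x,y,w,h=cv2.boundingRect(c)
        if cv2.contourArea(c)>150 and 100<x<530 and 140<y<350: print(nm,cv2.contourArea(c),cv2.minAreaRect(c))
E
```

```text
disc [ 18   9 138]
discside [ 34  98 140]
cubetop [135   4 121]
obl [40 12 65]
die [ 0  5 94]
leather [ 13 120  64]
wood [ 14 106 111]
bench [ 34  98 140]
leather 695.0 ((143.5, 284.5), (26.9029598236084, 28.012361526489258), 56.3099365234375)
leather 806.0 ((138.0, 199.0), (32.0, 32.0), 90.0)
leather 856.0 ((409.7801513671875, 202.83421325683594), (44.670188903808594, 20.73163414001465), 65.0952377319336)
leather 339.5 ((237.3770294189453, 187.6475372314453), (21.382160186767578, 20.998050689697266), 39.80556869506836)
steel 321.5 ((499.5500183105469, 287.3500061035156), (20.87103271484375, 20.55480194091797), 18.434947967529297)
steel 656.0 ((406.5, 279.5), (29.0, 29.0), 90.0)
steel 639.0 ((323.6206359863281, 283.57904052734375), (41.85141372680664, 16.561084747314453), 78.2317123413086)
steel 550.5 ((228.95506286621094, 275.528076171875), (25.01595115661621, 23.743953704833984), 57.9946174621582)
steel 245.0 ((324.5, 201.0), (18.0, 17.0), 90.0)
```

View pics/crop0.png

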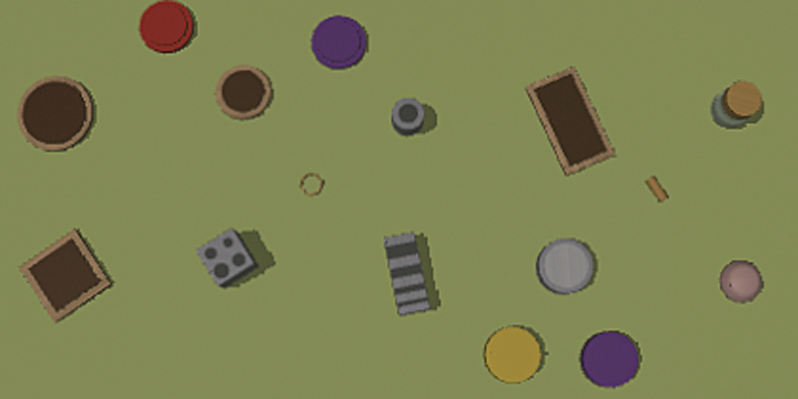

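The crop confirms it: the plain grey disc (408,280) and the wooden stand with leather (238,188) are the ones meant. Next I turn the masks into positions in both views.

```bash
cat >> h.py <<'E'
OBJ=dict(round_block=(1,20),cube_block=(1,38),oblong_block=(1,26),small_round_block=(1,32))
def blobs(n,im,steel):
    hsv=cv2.cvtColor(im,cv2.COLOR_RGB2HSV).astype(int)
    H,S,V=hsv[:,:,0],hsv[:,:,1],hsv[:,:,2]
    m=(S<60) if steel else ((V<75)&(S>60)&(H<25))
    cs,_=cv2.findContours(m.astype(np.uint8),cv2.RETR_EXTERNAL,cv2.CHAIN_APPROX_NONE)
    return [cv2.convexHull(c).reshape(-1,2) for c in cs if cv2.contourArea(c)>90]
def meas(n,hull,z):
    w=onplane(n,hull,z)[:,:2].astype(np.float32).reshape(-1,1,2)
    M=cv2.moments(w); c=np.array([M['m10'],M['m01']])/M['m00']
    (_,s,_)=cv2.minAreaRect(w); b=cv2.boxPoints(cv2.minAreaRect(w))
    e=[b[1]-b[0],b[2]-b[1]]; e=max(e,key=np.linalg.norm)
    return c,s,np.degrees(np.arctan2(e[1],e[0]))%180
E
python3 - <<'E'
from h import *
G=dict(round_stand=(0,9,(139,200),(211,407)),small_round_stand=(0,9,(238,188),(245,302)),square_stand=(0,9,(145,285),(330,421)),oblong_stand=(0,9,(410,203),(310,194)),
round_block=(1,10,(408,280),(377,204)),cube_block=(1,19,(230,276),(343,318)),oblong_block=(1,13,(325,285),(369,252)),small_round_block=(1,16,(325,201),(289,237)),quartz=(1,12,(500,288),(395,161)))
for v,n in enumerate(('top','side')):
    im=cv2.imread(f'pics/{n}0.png')[:,:,::-1].copy()
    B=[blobs(n,im,0),blobs(n,im,1)]
    for k,g in G.items():
        p=np.array(g[2+v]); b=min(B[g[0]],key=lambda h:np.linalg.norm(h.mean(0)-p))
        if np.linalg.norm(b.mean(0)-p)>12: print(n,k,'none');continue
        c,s,a=meas(n,b,g[1]); print(n,k,c.round(1),np.round(s,1),round(a,1))
for px,z in(((501,191),50),((431,329),20),((380,326),20)): print(px,onplane('top',[px],z).round())
s=status.get_state(); print(R.from_quat(s['ee_rot']).as_matrix().round(3))
E
```

```text
top round_stand [602.  322.7] [58.7 58.1] 3.9
top small_round_stand [625.1 145.6] [38.9 37.3] 50.7
top square_stand [450.5 303. ] [48.3 48.5] 126.0
top oblong_stand [ 602.5 -158.8] [79.  37.5] 24.1
top round_block [ 466. -152.] [50.3 50.2] 89.3
top cube_block [468.1 152.9] [43.2 40.3] 33.4
top oblong_block [457.6  -8.5] [71.5 28.4] 12.4
top small_round_block [601.3  -7.8] [32.2 29.7] 0.9
top quartz [ 454.  -313.6] [36.7 36.2] 76.4
side round_stand [602.  323.5] [55.7 54.3] 14.6
side small_round_stand [624.6 146.7] [34.5 31. ] 14.5
side square_stand [450.5 303.8] [44.4 44.7] 126.1
side oblong_stand [ 602.4 -157.5] [71.6 28.9] 24.2
side round_block [ 466.  -153.4] [47.1 69.3] 100.4
side cube_block [467.6 149.2] [47.  64.1] 122.6
side oblong_block [456.4 -10.4] [71.7 51. ] 14.3
side small_round_block [601.1 -10.1] [27.  58.1] 108.0
side quartz none
(501, 191) [[ 616. -310.   50.]]
(431, 329) [[ 382. -191.   20.]]
(380, 326) [[ 387. -104.   20.]]
[[ 0.899  0.438 -0.001]
 [ 0.438 -0.899  0.002]
 [-0.    -0.002 -1.   ]]
```

Both views agree to within about 2 mm (the blocks' y estimates differ most). Starting with the round block.

```bash
cat >> h.py <<'E'
def go(x,y,z,ydeg):
    "tool-frame move to TCP x,y,z, pointing down, tool y along ydeg (mod 180)"
    s=status.get_state(); r=R.from_quat(s['ee_rot']); cur=r.as_matrix()[:,1]
    a=np.degrees(np.arctan2(cur[1],cur[0])); d=(ydeg-a+90)%180-90; t=np.radians(a+d)
    Y=np.array([np.cos(t),np.sin(t),0]); Z=np.array([0,0,-1.]); M=np.c_[np.cross(Y,Z),Y,Z]
    print((r.inv()*R.from_matrix(M)).as_rotvec().round(3),r.inv().apply(np.array([x,y,z])-s['position']).round(1),'q1,q7',s['joints'][[0,6]].round(2))
E
python3 -c "
from h import *
go(466,-152.5,130,-77)"
```

```text
[-0.002  0.     0.226] [ 352.3 -333.3   92.2] q1,q7 [ 1.09 -0.08]
```

Units first: shifts go in shares of 800 mm and turns go in shares of 180 degrees. So 352 mm is 0.44, -333 mm is -0.4163, 0.226 rad is 0.0719.

>>> apply_moves:
  series: "0 0 0.0064 0.0375 -0.035 0.01 1; 0 0 0.0127 0.075 -0.07 0.02 1; 0 0 0.0191 0.1125 -0.1063 0.03 1; 0 0 0.0255 0.15 -0.1413 0.04 1; 0 0 0.0318 0.1875 -0.1775 0.05 1; 0 0 0.0382 0.225 -0.2125 0.06 1; 0 0 0.0446 0.2625 -0.2488 0.0688 1; 0 0 0.0509 0.3 -0.2838 0.0788 1; 0 0 0.0573 0.3375 -0.3188 0.0888 1; 0 0 0.0637 0.375 -0.355 0.0988 1; 0 0 0.07 0.4125 -0.39 0.1088 1; -0.0006 0 0.0719 0.44 -0.4163 0.115 1"
  squeeze: 25

```text
clock: 1.1
position: [466.4, -150.5, 129.9]
ee_rot: [0.994, 0.114, 0.0, 0.001]
contact_force: [0.8, 0.2, -0.4]
finger_gap: 87.4
finger_force: 0.0
```

```bash
python3 -c "
from h import *
print(status.get_state()['qd'].max())
snap('top','top1.png');go(466,-152.5,4,-77)"
```

```text
0.14082555985956016
[-0.003 -0.002  0.011] [ -4.9   9.1 125.2] q1,q7 [ 0.4 -1.2]
```

>>> apply_moves:
  series: "0 0 0 0 0 0 1; 0 0 0 0 0 0 1; 0 0 0 0 0 0 1"

```text
clock: 1.4
position: [465.7, -154.8, 130.5]
ee_rot: [0.994, 0.112, -0.0, 0.001]
contact_force: [-0.2, 0.4, 0.9]
finger_gap: 87.0
finger_force: 0.0
```

```bash
python3 -c "
from h import *
s=status.get_state();print(s['qd'].round(3),s['position'])
go(466,-152.5,4,-77)"
```

```text
[ 0.016 -0.003  0.007 -0.002 -0.003 -0.001 -0.001] [ 465.7015197  -154.84559997  130.50559708]
[ 0.003  0.    -0.002] [  0.9  -2.5 126.5] q1,q7 [ 0.41 -1.19]
```

View pics/top1.png

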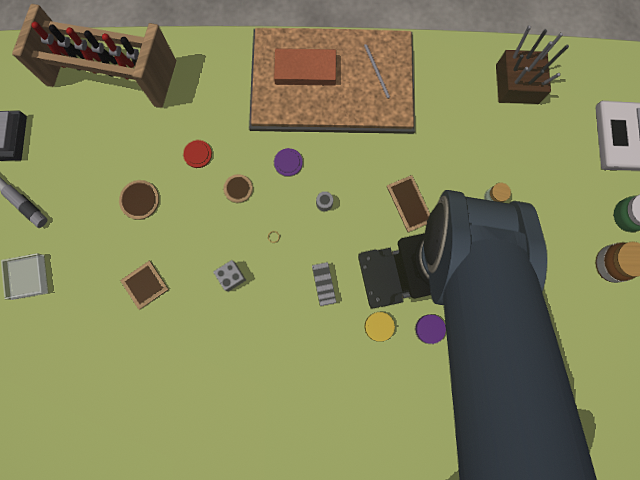

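The gripper is over the disc, clear of the yellow and purple ones. Descending.

To row units: 126 mm is 0.1575, 124 mm is 0.155.

>>> apply_moves:
  series: "0 0 0 0 -0.0013 0.0175 1; 0 0 0 0 -0.0013 0.035 1; 0 0 0 0 -0.0013 0.0525 1; 0 0 0 0 -0.0013 0.07 1; 0 0 0 0 -0.0013 0.0875 1; 0 0 0 0 -0.0013 0.105 1; 0 0 0 0 -0.0013 0.1225 1; 0 0 0 0 -0.0013 0.1375 1; 0 0 0 0 -0.0013 0.1488 1; 0 0 0 0 -0.0013 0.155 1; 0 0 0 0 -0.0013 0.1575 1; 0 0 0 0 -0.0013 0.1575 1"

```text
clock: 2.4
position: [465.9, -153.4, 4.4]
ee_rot: [0.994, 0.113, 0.0, 0.001]
contact_force: [0.3, 0.1, 0.3]
finger_gap: 87.5
finger_force: 0.0
```

>>> apply_moves:
  series: "0 0 0 0 0 0 0.7; 0 0 0 0 0 0 0.6; 0 0 0 0 0 0 0.5; 0 0 0 0 0 0 0.4; 0 0 0 0 0 0 0.3; 0 0 0 0 0 0 0.3; 0 0 0 0 0 0 0.3; 0 0 0 0 0 0 0.3"
  squeeze: 25

```text
clock: 3.07
position: [466.1, -152.7, 4.6]
ee_rot: [0.994, 0.113, 0.0, 0.001]
contact_force: [-0.6, -0.0, 1.2]
finger_gap: 49.5
finger_force: 25.0
```

To row units: -110 mm is -0.1375, -105 mm is -0.1313.

>>> apply_moves:
  series: "0 0 0 0 0 -0.0038 0.3; 0 0 0 0 0 -0.0125 0.3; 0 0 0 0 0 -0.025 0.3; 0 0 0 0 0 -0.0425 0.3; 0 0 0 0 0 -0.0625 0.3; 0 0 0 0 0 -0.085 0.3; 0 0 0 0 0 -0.1063 0.3; 0 0 0 0 0 -0.1225 0.3; 0 0 0 0 0 -0.1313 0.3; 0 0 0 0 0 -0.1375 0.3; 0 0 0 0 0 -0.1375 0.3; 0 0 0 0 0 -0.1375 0.3"

```text
clock: 4.07
position: [465.6, -152.6, 114.3]
ee_rot: [0.994, 0.113, -0.0, 0.001]
contact_force: [0.1, -0.3, -3.2]
finger_gap: 49.2
finger_force: 25.0
```

```bash
python3 -c "
from h import *
print(status.get_state()['position'])
go(602,323,114,-77)"
```

```text
[ 465.57831467 -152.5614925   114.32161194]
[ 0.002  0.    -0.   ] [ 239.8 -432.7   -0.5] q1,q7 [ 0.4  -1.21]
```

To row units: -307 mm is -0.3838, -289 mm is -0.3613, -0.5 rad is -0.1592.

>>> apply_moves:
  series: "0 0 -0.0064 0.0075 -0.0138 0 0.3; 0 0 -0.0159 0.0213 -0.0388 0 0.3; 0 0 -0.0286 0.0375 -0.0675 0 0.3; 0 0 -0.0414 0.055 -0.0988 0 0.3; 0 0 -0.0573 0.075 -0.135 0 0.3; 0 0 -0.07 0.095 -0.1713 0 0.3; 0 0 -0.0859 0.1163 -0.21 0 0.3; 0 0 -0.1019 0.1375 -0.2475 0 0.3; 0 0 -0.1178 0.1588 -0.2863 0 0.3; 0 0 -0.1337 0.18 -0.325 0 0.3; 0 0 -0.1496 0.2 -0.3613 0 0.3; 0 0 -0.1592 0.2125 -0.3838 0 0.3"

```text
clock: 5.07
position: [561.9, 190.8, 113.1]
ee_rot: [0.933, 0.359, -0.0, -0.001]
contact_force: [1.2, 0.0, -2.8]
finger_gap: 49.1
finger_force: 25.0
```

>>> apply_moves:
  series: "0 0 0 0 0 0 0.3; 0 0 0 0 0 0 0.3; 0 0 0 0 0 0 0.3; 0 0 0 0 0 0 0.3"

```text
clock: 5.4
position: [562.0, 183.3, 113.2]
ee_rot: [0.935, 0.355, -0.001, 0.001]
contact_force: [0.3, -0.1, -3.7]
finger_gap: 49.0
finger_force: 25.0
```

```bash
python3 -c "
from h import *
print(status.get_state()['joints'].round(2))
go(602,323,70,-37)"
```

```text
[-0.1   0.48 -0.39  1.83  0.23  0.88 -1.44]
[ 0.002  0.003 -0.2  ] [122.7 -78.1  42.7] q1,q7 [-0.1  -1.44]
```

To row units: 123 mm is 0.1538, 122 mm is 0.1525, -0.2 rad is -0.0637.

>>> apply_moves:
  series: "0 0 -0.0064 0.0113 -0.0075 0 0.3; 0 0 -0.0159 0.03 -0.0188 0 0.3; 0 0 -0.0223 0.0538 -0.0338 0 0.3; 0 0 -0.0318 0.0788 -0.05 0.0038 0.3; 0 0 -0.0414 0.1025 -0.065 0.01 0.3; 0 0 -0.0509 0.1225 -0.0775 0.0188 0.3; 0 0 -0.0573 0.1375 -0.0875 0.03 0.3; 0 0 -0.0605 0.1475 -0.0938 0.04 0.3; 0 0 -0.0637 0.1525 -0.0975 0.0475 0.3; 0 0 -0.0637 0.1538 -0.0975 0.0525 0.3; 0 0 -0.0637 0.1538 -0.0975 0.0538 0.3; 0 0 -0.0637 0.1538 -0.0975 0.0538 0.3"

```text
clock: 6.4
position: [602.8, 323.0, 70.2]
ee_rot: [0.895, 0.446, -0.001, 0.002]
contact_force: [0.0, 0.0, -3.0]
finger_gap: 48.4
finger_force: 25.0
```

>>> apply_moves:
  series: "0 0 0 0 0 0 0.3; 0 0 0 0 0 0 0.3; 0 0 0 0 0 0 0.3"

```text
clock: 6.65
position: [603.1, 324.2, 71.4]
ee_rot: [0.895, 0.447, 0.0, 0.001]
contact_force: [-0.2, -0.9, -3.3]
finger_gap: 49.4
finger_force: 25.0
```

```bash
python3 -c "
from h import *
snap('side','side1.png')
print(status.get_state()['position'])
go(602,323,13.5,-37)"
```

```text
[603.00879646 324.36045252  71.31347034]
[0.002 0.001 0.001] [-1.7 -0.1 57.8] q1,q7 [-0.28 -1.45]
```

View pics/side1.png

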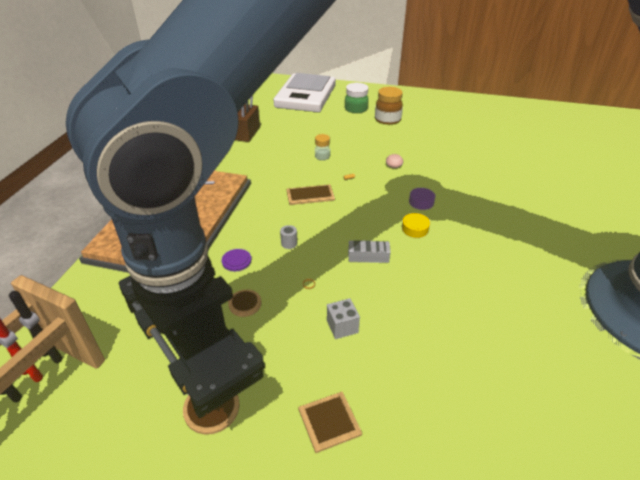

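The disc is held just above its stand at (211,407). Nothing else was disturbed.

To row units: 57.5 mm is 0.0719, 57 mm is 0.0713.

>>> apply_moves:
  series: "0 0 0 -0.0013 0 0.0075 0.3; 0 0 0 -0.0013 0 0.02 0.3; 0 0 0 -0.0013 0 0.0338 0.3; 0 0 0 -0.0013 0 0.0463 0.3; 0 0 0 -0.0013 0 0.0563 0.3; 0 0 0 -0.0013 0 0.0638 0.3; 0 0 0 -0.0013 0 0.0675 0.3; 0 0 0 -0.0013 0 0.07 0.3; 0 0 0 -0.0013 0 0.0713 0.3; 0 0 0 -0.0013 0 0.0719 0.3; 0 0 0 -0.0013 0 0.0719 0.3; 0 0 0 -0.0013 0 0.0719 0.3"

```text
clock: 7.7
position: [602.5, 324.1, 13.8]
ee_rot: [0.895, 0.447, 0.001, 0.001]
contact_force: [-0.3, 0.5, -1.9]
finger_gap: 48.9
finger_force: 25.0
```

To row units: -116 mm is -0.145, -110 mm is -0.1375.

>>> apply_moves:
  series: "0 0 0 0 0 0 0.6; 0 0 0 0 0 0 0.65; 0 0 0 0 0 0 0.7; 0 0 0 0 0 0 0.8; 0 0 0 0 0 0 1; 0 0 0 0 0 0 1; 0 0 0 0 0 -0.0125 1; 0 0 0 0 0 -0.0375 1; 0 0 0 0 0 -0.075 1; 0 0 0 0 0 -0.1125 1; 0 0 0 0 0 -0.1375 1; 0 0 0 0 0 -0.145 1"

```text
clock: 8.7
position: [604.0, 325.8, 134.5]
ee_rot: [0.895, 0.447, 0.004, 0.001]
contact_force: [0.1, 0.8, 0.9]
finger_gap: 86.8
finger_force: 0.0
```

```bash
python3 -c "
from h import *
go(468,151.5,130,-57.5)
go(468,151.5,130,32.5)"
```

```text
[ 0.003 -0.007  0.36 ] [-221.1   -4.2    3.1] q1,q7 [-0.27 -1.43]
[ 0.008 -0.003 -1.211] [-221.1   -4.2    3.1] q1,q7 [-0.27 -1.43]
```

To row units: -221 mm is -0.2763, -218 mm is -0.2725, 0.36 rad is 0.1146.

>>> apply_moves:
  series: "0 0 0.0095 -0.0125 0 0 1; 0 0 0.0223 -0.0375 -0.0013 0 1; 0 0 0.035 -0.0688 -0.0013 0.0013 1; 0 0 0.0509 -0.1063 -0.0025 0.0013 1; 0 0 0.0668 -0.1438 -0.0025 0.0025 1; 0 0 0.0828 -0.1813 -0.0038 0.0025 1; 0 0 0.0955 -0.215 -0.0038 0.0038 1; 0 0 0.105 -0.2438 -0.005 0.0038 1; 0 0 0.1114 -0.2625 -0.005 0.0038 1; 0 0 0.1146 -0.2725 -0.005 0.0038 1; 0 0 0.1146 -0.2763 -0.005 0.0038 1; 0 0 0.1146 -0.2763 -0.005 0.0038 1"

```text
clock: 9.7
position: [465.6, 149.1, 126.0]
ee_rot: [0.96, 0.279, -0.0, 0.001]
contact_force: [-0.1, -0.2, 0.9]
finger_gap: 86.8
finger_force: 0.0
```

>>> apply_moves:
  series: "0 0 0 0 0 0 1; 0 0 0 0 0 0 1; 0 0 0 0 0 0 1"

```text
clock: 9.95
position: [466.6, 150.6, 126.4]
ee_rot: [0.96, 0.28, 0.0, 0.001]
contact_force: [-0.1, 0.6, 0.1]
finger_gap: 86.9
finger_force: 0.0
```

```bash
python3 -c "
from h import *
im=snap('side','side2.png');cv2.imwrite('pics/side2c.png',cv2.resize(im[200:460,120:440,::-1],None,fx=2,fy=2))
s=status.get_state();print(s['position'],s['joints'].round(2))
go(468,151.5,5,-57.5)"
```

```text
[466.50939568 150.45950813 126.35846698] [-0.08  0.31 -0.39  2.05  0.16  0.81 -1.56]
[0.002 0.    0.   ] [  1.8  -0.3 121.4] q1,q7 [-0.08 -1.56]
```

View pics/side2c.png

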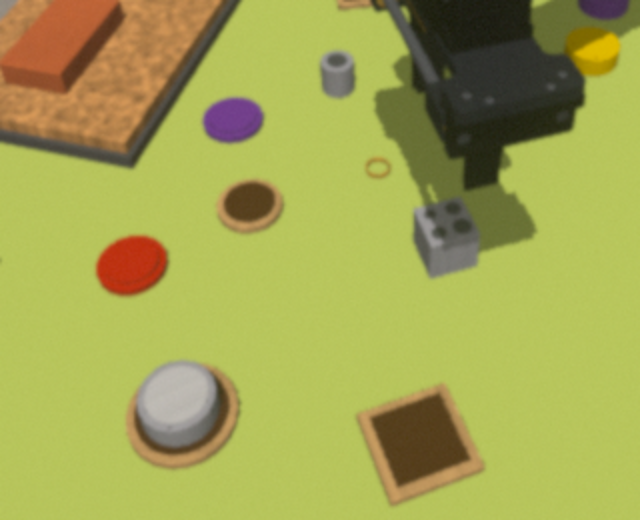

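The round block sits on its leather. The gripper is over the cube; descending.

To row units: 118 mm is 0.1475, 117 mm is 0.1463.

>>> apply_moves:
  series: "0 0 0 0.0013 0 0.0125 1; 0 0 0 0.0013 0 0.03 1; 0 0 0 0.0013 0 0.05 1; 0 0 0 0.0013 0 0.07 1; 0 0 0 0.0013 0 0.09 1; 0 0 0 0.0013 0 0.1075 1; 0 0 0 0.0013 0 0.1225 1; 0 0 0 0.0013 0 0.1338 1; 0 0 0 0.0013 0 0.1413 1; 0 0 0 0.0013 0 0.1463 1; 0 0 0 0.0013 0 0.1475 1; 0 0 0 0.0013 0 0.1475 1"

```text
clock: 11.0
position: [467.3, 150.1, 8.5]
ee_rot: [0.96, 0.28, 0.0, 0.001]
contact_force: [0.5, -0.2, 0.6]
finger_gap: 87.2
finger_force: 0.0
```

>>> apply_moves:
  series: "0 0 0 0 0 0 0.6; 0 0 0 0 0 0 0.5; 0 0 0 0 0 0 0.45; 0 0 0 0 0 0 0.4; 0 0 0 0 0 0 0.35; 0 0 0 0 0 0 0.3; 0 0 0 0 0 0 0.25; 0 0 0 0 0 0 0.2; 0 0 0 0 0 0 0.2; 0 0 0 0 0 0 0.2"
  squeeze: 30

```text
clock: 11.83
position: [467.1, 150.0, 8.5]
ee_rot: [0.96, 0.28, 0.0, 0.001]
contact_force: [0.1, 0.3, 1.1]
finger_gap: 37.6
finger_force: 29.9
```

To row units: -70 mm is -0.0875, -67 mm is -0.0838.

>>> apply_moves:
  series: "0 0 0 0 0 -0.0038 0.2; 0 0 0 0 0 -0.01 0.2; 0 0 0 0 0 -0.02 0.2; 0 0 0 0 0 -0.035 0.2; 0 0 0 0 0 -0.05 0.2; 0 0 0 0 0 -0.0625 0.2; 0 0 0 0 0 -0.075 0.2; 0 0 0 0 0 -0.0838 0.2; 0 0 0 0 0 -0.0875 0.2; 0 0 0 0 0 -0.0875 0.2; 0 0 0 0 0 -0.0875 0.2; 0 0 0 0 0 -0.0875 0.2"

```text
clock: 12.83
position: [466.6, 149.9, 77.9]
ee_rot: [0.96, 0.28, -0.001, 0.001]
contact_force: [-0.5, -0.7, -3.8]
finger_gap: 38.1
finger_force: 29.9
```

```bash
python3 -c "
from h import *
s=status.get_state();print(s['position'])
go(450.5,303.5,70,-54)"
```

```text
[466.57133837 149.89772903  77.94303314]
[ 0.002  0.002 -0.061] [  68.9 -138.2    7.6] q1,q7 [-0.1  -1.61]
```

To row units: -138 mm is -0.1725, -134 mm is -0.1675, -0.06 rad is -0.0191.

>>> apply_moves:
  series: "0 0 0 0.0038 -0.0075 0 0.2; 0 0 -0.0032 0.01 -0.0213 0 0.2; 0 0 -0.0064 0.02 -0.0413 0.0013 0.2; 0 0 -0.0095 0.0325 -0.065 0.0025 0.2; 0 0 -0.0095 0.045 -0.0913 0.0038 0.2; 0 0 -0.0127 0.0575 -0.1175 0.0063 0.2; 0 0 -0.0159 0.0688 -0.14 0.0075 0.2; 0 0 -0.0191 0.0775 -0.1575 0.0088 0.2; 0 0 -0.0191 0.0825 -0.1675 0.01 0.2; 0 0 -0.0191 0.085 -0.1725 0.01 0.2; 0 0 -0.0191 0.085 -0.1725 0.01 0.2; 0 0 -0.0191 0.085 -0.1725 0.01 0.2"

```text
clock: 13.83
position: [450.2, 302.3, 69.9]
ee_rot: [0.951, 0.308, -0.0, 0.002]
contact_force: [0.3, -0.5, -3.6]
finger_gap: 37.4
finger_force: 29.9
```

>>> apply_moves:
  series: "0 0 0 0 0 0 0.2; 0 0 0 0 0 0 0.2; 0 0 0 0 0 0 0.2"

```text
clock: 14.08
position: [450.7, 302.0, 70.2]
ee_rot: [0.952, 0.308, 0.0, 0.001]
contact_force: [0.1, -0.1, -3.2]
finger_gap: 38.1
finger_force: 29.9
```

```bash
python3 -c "
from h import *
s=status.get_state();print(s['position'])
go(450,303,17.5,-54)"
```

```text
[450.7031313  302.02111665  70.21036231]
[ 0.002  0.001 -0.003] [ 0.  -1.3 52.7] q1,q7 [-0.37 -1.85]
```

To row units: 52.5 mm is 0.0656, 52 mm is 0.065.

>>> apply_moves:
  series: "0 0 0 0 -0.0013 0.0075 0.2; 0 0 0 0 -0.0013 0.0188 0.2; 0 0 0 0 -0.0013 0.0313 0.2; 0 0 0 0 -0.0013 0.0425 0.2; 0 0 0 0 -0.0013 0.0513 0.2; 0 0 0 0 -0.0013 0.0575 0.2; 0 0 0 0 -0.0013 0.0613 0.2; 0 0 0 0 -0.0013 0.0638 0.2; 0 0 0 0 -0.0013 0.065 0.2; 0 0 0 0 -0.0013 0.0656 0.2; 0 0 0 0 -0.0013 0.0656 0.2; 0 0 0 0 -0.0013 0.0656 0.2"

```text
clock: 15.08
position: [450.0, 303.9, 18.0]
ee_rot: [0.951, 0.308, 0.0, 0.001]
contact_force: [0.2, 0.3, -4.0]
finger_gap: 37.5
finger_force: 29.9
```

To row units: -112 mm is -0.14, -110 mm is -0.1375.

>>> apply_moves:
  series: "0 0 0 0 0 0 0.46; 0 0 0 0 0 0 0.5; 0 0 0 0 0 0 0.6; 0 0 0 0 0 0 0.8; 0 0 0 0 0 0 1; 0 0 0 0 0 0 1; 0 0 0 0 0 -0.0125 1; 0 0 0 0 0 -0.0375 1; 0 0 0 0 0 -0.075 1; 0 0 0 0 0 -0.1125 1; 0 0 0 0 0 -0.1375 1; 0 0 0 0 0 -0.14 1"

```text
clock: 16.08
position: [451.9, 306.0, 134.7]
ee_rot: [0.951, 0.308, 0.004, -0.0]
contact_force: [0.7, 0.7, 0.5]
finger_gap: 86.3
finger_force: 0.0
```

```bash
python3 -c "
from h import *
s=status.get_state();print(s['position'],s['joints'].round(2))
go(457.3,-9.2,130,-77)"
```

```text
[451.90705888 306.03541562 134.67909311] [-0.34  0.39 -0.42  1.92  0.21  0.87 -1.81]
[ 0.001 -0.009  0.4  ] [-180.6  258.5    3.8] q1,q7 [-0.34 -1.81]
```

To row units: 258 mm is 0.3225, -180 mm is -0.225, 0.39 rad is 0.1241.

>>> apply_moves:
  series: "0 0 0.0095 -0.01 0.015 0 1; 0 0 0.0223 -0.03 0.0425 0 1; 0 0 0.0382 -0.0538 0.0775 0 1; 0 0 0.0541 -0.0813 0.1163 0 1; 0 0 0.07 -0.11 0.1575 0 1; 0 0 0.0859 -0.1375 0.1975 0 1; 0 0 0.1019 -0.165 0.2363 0 1; 0 0 0.1146 -0.1888 0.27 0 1; 0 0 0.121 -0.2075 0.2963 0 1; 0 0 0.1241 -0.2188 0.3125 0 1; 0 0 0.1273 -0.225 0.32 0 1; 0 0 0.1273 -0.2263 0.3225 0 1"

```text
clock: 17.08
position: [453.0, -13.2, 129.4]
ee_rot: [0.994, 0.111, -0.001, 0.001]
contact_force: [0.6, -0.5, -1.3]
finger_gap: 86.9
finger_force: 0.0
```

>>> apply_moves:
  series: "0 0 0 0 0 0 1; 0 0 0 0 0 0 1; 0 0 0 0 0 0 1; 0 0 0 0 0 0 1"

```text
clock: 17.42
position: [454.4, -10.0, 130.2]
ee_rot: [0.993, 0.114, 0.0, 0.001]
contact_force: [-0.3, 0.0, 0.8]
finger_gap: 87.3
finger_force: 0.0
```

```bash
python3 -c "
from h import *
im=snap('side','side3.png');cv2.imwrite('pics/side3c.png',cv2.resize(im[180:460,160:460,::-1],None,fx=2,fy=2))
s=status.get_state();print(s['position'],s['joints'].round(2))
go(457.3,-9.2,4,-77)"
```

```text
[454.46463218 -10.1360054  130.22871806] [ 0.13  0.24 -0.23  2.13  0.08  0.78 -1.49]
[ 0.002 -0.     0.002] [  2.9  -0.5 126.2] q1,q7 [ 0.13 -1.49]
```

View pics/side3c.png

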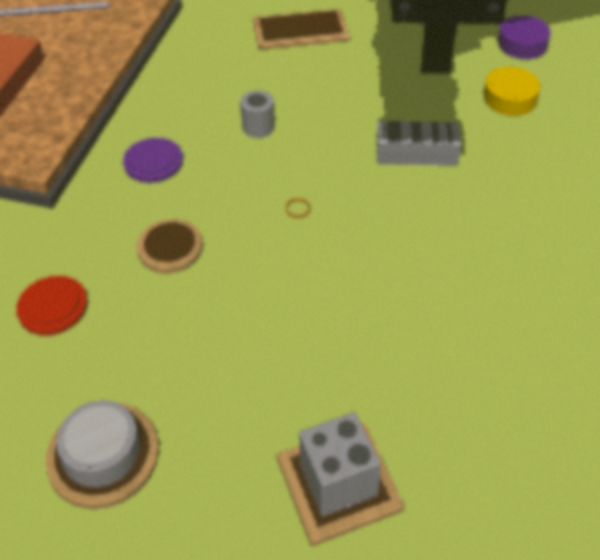

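The cube is on its stand, aligned. The gripper is over the oblong.

To row units: 125 mm is 0.1563, 124 mm is 0.155.

>>> apply_moves:
  series: "0 0 0 0.0038 0 0.0125 1; 0 0 0 0.0038 0 0.0313 1; 0 0 0 0.0038 0 0.0525 1; 0 0 0 0.0038 0 0.075 1; 0 0 0 0.0038 0 0.0963 1; 0 0 0 0.0038 0 0.115 1; 0 0 0 0.0038 0 0.1313 1; 0 0 0 0.0038 0 0.1438 1; 0 0 0 0.0038 0 0.1513 1; 0 0 0 0.0038 0 0.155 1; 0 0 0 0.0038 0 0.1563 1; 0 0 0 0.0038 0 0.1563 1"

```text
clock: 18.47
position: [457.7, -10.6, 5.4]
ee_rot: [0.994, 0.113, 0.0, 0.001]
contact_force: [0.7, -0.3, -0.5]
finger_gap: 87.3
finger_force: 0.0
```

>>> apply_moves:
  series: "0 0 0 0 0 0 0.6; 0 0 0 0 0 0 0.5; 0 0 0 0 0 0 0.4; 0 0 0 0 0 0 0.35; 0 0 0 0 0 0 0.3; 0 0 0 0 0 0 0.25; 0 0 0 0 0 0 0.2; 0 0 0 0 0 0 0.15; 0 0 0 0 0 0 0.1; 0 0 0 0 0 0 0.1; 0 0 0 0 0 0 0.1; 0 0 0 0 0 0 0.1"
  squeeze: 30

```text
clock: 19.47
position: [457.4, -10.5, 5.3]
ee_rot: [0.994, 0.113, 0.0, 0.001]
contact_force: [0.6, 1.0, 0.3]
finger_gap: 27.6
finger_force: 30.0
```

To row units: -80 mm is -0.1, -73 mm is -0.0913.

>>> apply_moves:
  series: "0 0 0 0 0 -0.0038 0.1; 0 0 0 0 0 -0.01 0.1; 0 0 0 0 0 -0.02 0.1; 0 0 0 0 0 -0.035 0.1; 0 0 0 0 0 -0.05 0.1; 0 0 0 0 0 -0.065 0.1; 0 0 0 0 0 -0.08 0.1; 0 0 0 0 0 -0.0913 0.1; 0 0 0 0 0 -0.1 0.1; 0 0 0 0 0 -0.1 0.1; 0 0 0 0 0 -0.1 0.1; 0 0 0 0 0 -0.1 0.1"

```text
clock: 20.47
position: [456.9, -10.7, 84.9]
ee_rot: [0.994, 0.113, -0.0, 0.001]
contact_force: [-0.6, -0.0, -3.1]
finger_gap: 27.7
finger_force: 30.0
```

```bash
python3 -c "
from h import *
s=status.get_state();print(s['position'])
go(602.5,-158.3,80,-66)"
```

```text
[456.8776261  -10.69131575  84.85480935]
[ 0.002  0.001 -0.192] [108.7 176.6   5.1] q1,q7 [ 0.12 -1.53]
```

To row units: 177 mm is 0.2213, 158 mm is 0.1975, -0.12 rad is -0.0382.

>>> apply_moves:
  series: "0 0 -0.0032 0.0063 0.01 0 0.1; 0 0 -0.0095 0.0175 0.0275 0 0.1; 0 0 -0.0159 0.0325 0.0525 0 0.1; 0 0 -0.0223 0.0513 0.0825 0 0.1; 0 0 -0.0318 0.0713 0.115 0 0.1; 0 0 -0.0382 0.0913 0.1475 0 0.1; 0 0 -0.0477 0.1088 0.1763 0 0.1; 0 0 -0.0541 0.1213 0.1975 0 0.1; 0 0 -0.0573 0.13 0.2113 0 0.1; 0 0 -0.0605 0.135 0.2188 0 0.1; 0 0 -0.0605 0.1363 0.2213 0 0.1; 0 0 -0.0605 0.1363 0.2213 0 0.1"

```text
clock: 21.47
position: [603.0, -158.7, 84.8]
ee_rot: [0.978, 0.207, -0.001, 0.001]
contact_force: [0.5, 0.7, -3.8]
finger_gap: 27.9
finger_force: 30.0
```

>>> apply_moves:
  series: "0 0 0 0 0 0 0.1; 0 0 0 0 0 0 0.1; 0 0 0 0 0 0 0.1; 0 0 0 0 0 0 0.1"

```text
clock: 21.8
position: [603.1, -157.9, 85.8]
ee_rot: [0.978, 0.207, 0.0, 0.001]
contact_force: [-0.2, -0.8, -4.1]
finger_gap: 27.8
finger_force: 30.0
```

```bash
python3 -c "
from h import *
s=status.get_state();print(s['position'])
go(602.5,-158.3,14.3,-66)"
```

```text
[ 603.12902332 -157.88759591   85.84738573]
[ 0.002  0.    -0.001] [-0.7 -0.  71.5] q1,q7 [ 0.34 -1.09]
```

To row units: 71 mm is 0.0888, 70 mm is 0.0875.

>>> apply_moves:
  series: "0 0 0 0 0 0.0088 0.1; 0 0 0 0 0 0.0225 0.1; 0 0 0 0 0 0.0388 0.1; 0 0 0 0 0 0.0538 0.1; 0 0 0 0 0 0.0663 0.1; 0 0 0 0 0 0.0763 0.1; 0 0 0 0 0 0.0825 0.1; 0 0 0 0 0 0.0863 0.1; 0 0 0 0 0 0.0875 0.1; 0 0 0 0 0 0.0888 0.1; 0 0 0 0 0 0.0888 0.1; 0 0 0 0 0 0.0888 0.1"

```text
clock: 22.8
position: [603.9, -158.8, 15.2]
ee_rot: [0.978, 0.207, 0.001, 0.001]
contact_force: [-0.8, -0.2, -3.3]
finger_gap: 27.9
finger_force: 30.0
```

To row units: -112 mm is -0.14, -110 mm is -0.1375.

>>> apply_moves:
  series: "0 0 0 0 0 0 0.35; 0 0 0 0 0 0 0.4; 0 0 0 0 0 0 0.6; 0 0 0 0 0 0 0.8; 0 0 0 0 0 0 0.8; 0 0 0 0 0 0 0.8; 0 0 0 0 0 -0.0125 0.8; 0 0 0 0 0 -0.0375 0.8; 0 0 0 0 0 -0.075 0.8; 0 0 0 0 0 -0.1125 0.8; 0 0 0 0 0 -0.1375 0.8; 0 0 0 0 0 -0.14 0.8"

```text
clock: 23.8
position: [606.5, -158.9, 132.4]
ee_rot: [0.978, 0.207, 0.004, 0.003]
contact_force: [0.7, 0.4, 0.3]
finger_gap: 69.5
finger_force: 0.0
```

```bash
python3 -c "
from h import *
s=status.get_state();print(s['position'],s['joints'].round(2))
go(601.2,-9,130,-66)"
```

```text
[ 606.53354443 -158.87637769  132.35879188] [ 0.35  0.48 -0.22  1.74  0.13  0.92 -1.08]
[ 0.008 -0.008 -0.002] [  55.8 -139.2    1.7] q1,q7 [ 0.35 -1.08]
```

To row units: -139 mm is -0.1738, -135 mm is -0.1688.

>>> apply_moves:
  series: "0 0 0 0.0038 -0.0075 0 0.8; 0 0 0 0.01 -0.0225 0 0.8; 0 0 0 0.0175 -0.0425 0 0.8; 0 0 0 0.0275 -0.0663 0 0.8; 0 0 0 0.0375 -0.0925 0 0.8; 0 0 0 0.0475 -0.1188 0 0.8; 0 0 0 0.0563 -0.1413 0 0.8; 0 0 0 0.0638 -0.1588 0 0.8; 0 0 0 0.0675 -0.1688 0 0.8; 0 0 0 0.07 -0.1738 0 0.8; 0 0 0 0.07 -0.1738 0 0.8; 0 0 0 0.07 -0.1738 0 0.8"

```text
clock: 24.8
position: [598.0, -9.3, 125.8]
ee_rot: [0.978, 0.207, -0.0, 0.001]
contact_force: [0.3, -0.9, 0.6]
finger_gap: 69.8
finger_force: 0.0
```

>>> apply_moves:
  series: "0 0 0 0 0 0 0.8; 0 0 0 0 0 0 0.8; 0 0 0 0 0 0 0.8; 0 0 0 0 0 0 0.8"

```text
clock: 25.13
position: [598.3, -9.5, 126.4]
ee_rot: [0.978, 0.206, 0.0, 0.001]
contact_force: [0.9, 0.1, -0.3]
finger_gap: 69.8
finger_force: 0.0
```

```bash
python3 -c "
from h import *
im=snap('side','side4.png');cv2.imwrite('pics/side4c.png',cv2.resize(im[110:330,200:460,::-1],None,fx=2.3,fy=2.3))
s=status.get_state();print(s['position'],s['joints'].round(2))
go(601.2,-9,8,-66)"
```

```text
[598.35045908  -9.20812643 126.4289965 ] [ 0.13  0.46 -0.25  1.81  0.14  0.89 -1.34]
[ 0.002  0.    -0.003] [  2.7   0.7 118.4] q1,q7 [ 0.13 -1.34]
```

View pics/side4c.png

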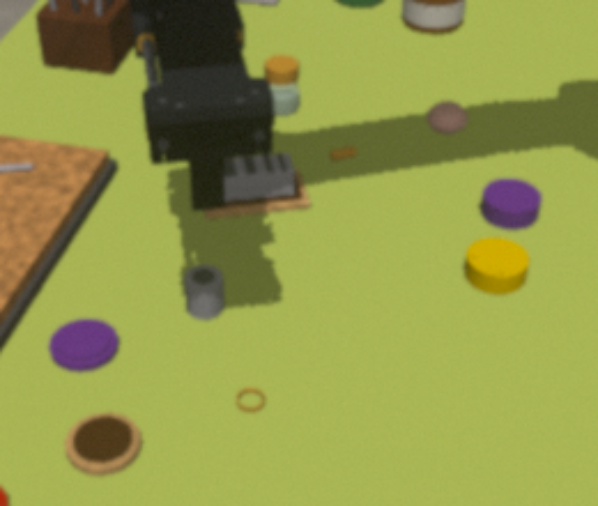

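The oblong is on its stand, and the jar and stone have not moved. Next, the die.

To row units: 118 mm is 0.1475, 117 mm is 0.1463.

>>> apply_moves:
  series: "0 0 0 0.0025 0.0013 0.0125 0.8; 0 0 0 0.0038 0.0013 0.03 0.8; 0 0 0 0.0038 0.0013 0.05 0.8; 0 0 0 0.0038 0.0013 0.07 0.8; 0 0 0 0.0038 0.0013 0.09 0.8; 0 0 0 0.0038 0.0013 0.1075 0.8; 0 0 0 0.0038 0.0013 0.1225 0.8; 0 0 0 0.0038 0.0013 0.1338 0.8; 0 0 0 0.0038 0.0013 0.1413 0.8; 0 0 0 0.0038 0.0013 0.1463 0.8; 0 0 0 0.0038 0.0013 0.1475 0.8; 0 0 0 0.0038 0.0013 0.1475 0.8"

```text
clock: 26.18
position: [601.8, -8.6, 8.5]
ee_rot: [0.978, 0.207, 0.0, 0.001]
contact_force: [0.9, -0.0, -0.3]
finger_gap: 69.8
finger_force: 0.0
```

>>> apply_moves:
  series: "0 0 0 0 0 0 0.6; 0 0 0 0 0 0 0.5; 0 0 0 0 0 0 0.4; 0 0 0 0 0 0 0.35; 0 0 0 0 0 0 0.3; 0 0 0 0 0 0 0.25; 0 0 0 0 0 0 0.2; 0 0 0 0 0 0 0.15; 0 0 0 0 0 0 0.1; 0 0 0 0 0 0 0.1; 0 0 0 0 0 0 0.1; 0 0 0 0 0 0 0.1"
  squeeze: 20

```text
clock: 27.18
position: [601.5, -8.6, 8.4]
ee_rot: [0.978, 0.207, 0.0, 0.001]
contact_force: [-0.5, -0.3, 1.5]
finger_gap: 29.2
finger_force: 20.0
```

To row units: -70 mm is -0.0875, -67 mm is -0.0838.

>>> apply_moves:
  series: "0 0 0 0 0 -0.0038 0.1; 0 0 0 0 0 -0.01 0.1; 0 0 0 0 0 -0.02 0.1; 0 0 0 0 0 -0.035 0.1; 0 0 0 0 0 -0.05 0.1; 0 0 0 0 0 -0.0625 0.1; 0 0 0 0 0 -0.075 0.1; 0 0 0 0 0 -0.0838 0.1; 0 0 0 0 0 -0.0875 0.1; 0 0 0 0 0 -0.0875 0.1; 0 0 0 0 0 -0.0875 0.1; 0 0 0 0 0 -0.0875 0.1"

```text
clock: 28.18
position: [601.0, -8.5, 77.8]
ee_rot: [0.978, 0.207, -0.0, 0.001]
contact_force: [-0.2, -0.0, -1.3]
finger_gap: 29.0
finger_force: 20.0
```

```bash
python3 -c "
from h import *
s=status.get_state();print(s['position'])
go(625,146,75,-56)"
```

```text
[600.98006912  -8.53726494  77.7775451 ]
[ 0.001  0.001 -0.177] [  84.5 -131.6    2.5] q1,q7 [ 0.12 -1.36]
```

To row units: -132 mm is -0.165, -131 mm is -0.1638, -0.12 rad is -0.0382.

>>> apply_moves:
  series: "0 0 -0.0032 0.005 -0.0075 0 0.1; 0 0 -0.0064 0.0138 -0.0213 0 0.1; 0 0 -0.0127 0.025 -0.04 0 0.1; 0 0 -0.0223 0.04 -0.0625 0 0.1; 0 0 -0.0318 0.0563 -0.0875 0 0.1; 0 0 -0.0382 0.0713 -0.1113 0 0.1; 0 0 -0.0446 0.085 -0.1325 0.0013 0.1; 0 0 -0.0509 0.095 -0.1488 0.0025 0.1; 0 0 -0.0541 0.1025 -0.1588 0.0025 0.1; 0 0 -0.0573 0.105 -0.1638 0.0025 0.1; 0 0 -0.0573 0.105 -0.165 0.0025 0.1; 0 0 -0.0573 0.105 -0.165 0.0025 0.1"

```text
clock: 29.18
position: [624.7, 145.5, 75.9]
ee_rot: [0.956, 0.294, -0.0, 0.001]
contact_force: [0.8, -0.7, -2.8]
finger_gap: 29.5
finger_force: 20.0
```

>>> apply_moves:
  series: "0 0 0 0 0 0 0.1; 0 0 0 0 0 0 0.1; 0 0 0 0 0 0 0.1; 0 0 0 0 0 0 0.1"

```text
clock: 29.52
position: [625.0, 145.3, 76.2]
ee_rot: [0.956, 0.293, 0.0, 0.001]
contact_force: [0.1, -0.6, -1.7]
finger_gap: 29.3
finger_force: 20.0
```

```bash
python3 -c "
from h import *
s=status.get_state();print(s['position'])
go(625,146,17.4,-56)"
```

```text
[624.96720937 145.33931992  76.15537332]
[0.002 0.001 0.002] [ 0.4 -0.7 58.8] q1,q7 [-0.09 -1.45]
```

To row units: 58.5 mm is 0.0731, 58 mm is 0.0725.

>>> apply_moves:
  series: "0 0 0 0 -0.0006 0.0075 0.1; 0 0 0 0 -0.0006 0.02 0.1; 0 0 0 0 -0.0006 0.0338 0.1; 0 0 0 0 -0.0006 0.0463 0.1; 0 0 0 0 -0.0006 0.0563 0.1; 0 0 0 0 -0.0006 0.0638 0.1; 0 0 0 0 -0.0006 0.0688 0.1; 0 0 0 0 -0.0006 0.0713 0.1; 0 0 0 0 -0.0006 0.0725 0.1; 0 0 0 0 -0.0006 0.0731 0.1; 0 0 0 0 -0.0006 0.0731 0.1; 0 0 0 0 -0.0006 0.0731 0.1"

```text
clock: 30.52
position: [625.0, 146.6, 18.1]
ee_rot: [0.956, 0.294, 0.0, 0.001]
contact_force: [-0.9, 0.2, -0.6]
finger_gap: 29.4
finger_force: 20.0
```

To row units: -140 mm is -0.175, -120 mm is -0.15.

>>> apply_moves:
  series: "0 0 0 0 0 0 0.37; 0 0 0 0 0 0 0.42; 0 0 0 0 0 0 0.6; 0 0 0 0 0 0 0.8; 0 0 0 0 0 0 0.8; 0 0 0 0 0 0 0.8; 0 0 0 0 0 -0.0125 0.8; 0 0 0 0 0 -0.0375 0.8; 0 0 0 0 0 -0.075 0.8; 0 0 0 0 0 -0.1125 0.8; 0 0 0 0 0 -0.15 0.8; 0 0 0 0 0 -0.175 0.8"

```text
clock: 31.52
position: [625.7, 147.4, 161.8]
ee_rot: [0.956, 0.294, 0.002, 0.001]
contact_force: [-0.5, 0.5, 0.8]
finger_gap: 69.2
finger_force: 0.0
```

```bash
python3 -c "
from h import *
go(480,-150,165,-66)"
```

```text
[ 0.003 -0.004  0.178] [-287.6  164.1   -3.8] q1,q7 [-0.07 -1.42]
```

Moving clear for a check view.

To row units: -288 mm is -0.36, 164 mm is 0.205, 0.07 rad is 0.0223.

>>> apply_moves:
  series: "0 0 0.0032 -0.015 0.0088 0 0.8; 0 0 0.0095 -0.0438 0.025 0 0.8; 0 0 0.0159 -0.0813 0.0463 0 0.8; 0 0 0.0223 -0.1213 0.0688 0 0.8; 0 0 0.0286 -0.1625 0.0925 0 0.8; 0 0 0.035 -0.2038 0.1163 0 0.8; 0 0 0.0414 -0.245 0.14 0 0.8; 0 0 0.0477 -0.285 0.1625 0 0.8; 0 0 0.0541 -0.3188 0.1825 0 0.8; 0 0 0.0573 -0.3438 0.1963 0 0.8; 0 0 0.0573 -0.3563 0.2038 0 0.8; 0 0 0.0573 -0.36 0.205 0 0.8"

```text
clock: 32.52
position: [476.5, -153.8, 158.0]
ee_rot: [0.979, 0.204, -0.001, 0.001]
contact_force: [-0.2, -0.8, 0.6]
finger_gap: 69.9
finger_force: 0.0
```

>>> apply_moves:
  series: "0 0 0 0 0 0 0.8; 0 0 0 0 0 0 0.8; 0 0 0 0 0 0 0.8; 0 0 0 0 0 0 0.8"

```text
clock: 32.85
position: [479.0, -149.4, 158.1]
ee_rot: [0.978, 0.208, 0.0, 0.001]
contact_force: [0.5, -0.5, 0.7]
finger_gap: 70.1
finger_force: 0.0
```

```bash
python3 - <<'E'
from h import *
T=dict(round=(602,323,19),cube=(450.5,303.4,28),oblong=(602.5,-158.2,22),die=(625,146,25))
for n in('top','side'):
    im=snap(n,n+'5.png'); B=blobs(n,im,1)
    for k,(x,y,z) in T.items():
        M=[meas(n,b,z) for b in B]; m=min(M,key=lambda m:np.hypot(m[0][0]-x,m[0][1]-y)); print(n,k,(m[0]-[x,y]).round(1),np.round(m[1],1),round(m[2],1))
E
```

```text
top round [0.5 2.3] [56.4 49.7] 64.9
top cube [0.5 2.6] [47.3 45. ] 36.8
top oblong [ 1.3 -0.2] [73.3 34.1] 23.6
top die [-0.2  1.4] [34.1 31.9] 0.8
side round [0.7 0.8] [50.3 60.1] 112.7
side cube [0.3 0. ] [45.2 56.2] 126.4
side oblong [ 0.4 -0.2] [73.4 61.7] 24.4
side die [-0.5 -0.1] [28.2 57. ] 115.7
```

View pics/top5.png

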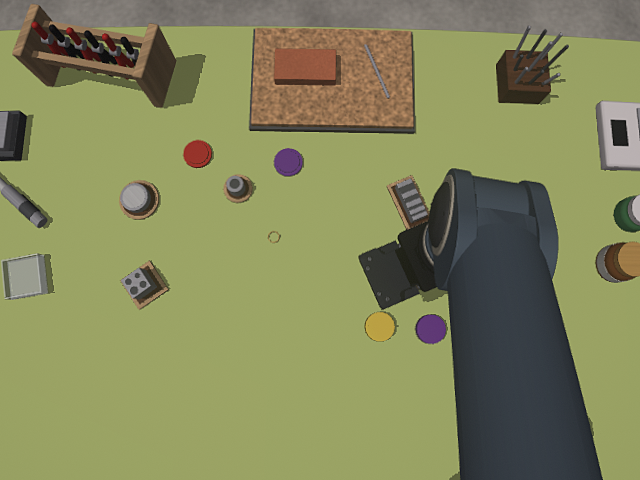

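View pics/side5.png

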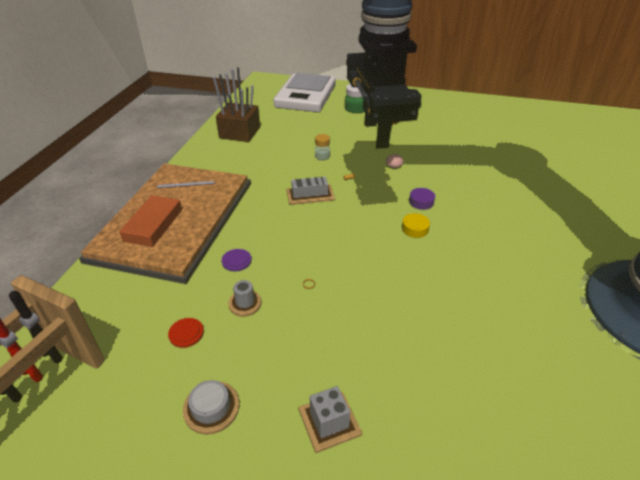

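All four blocks rest on their stands within about 3 mm and in line. The jar (322,147) and the stone (395,161) stand where they were, and the arm is clear.

```bash
python3 -c "
from station import bot
print(bot.close_job())"
```

```text
the job is handed in; nothing more can be done
None
```

I handed the job in after about 33 s of robot time; my last camera check showed all four blocks upright on their own stands, centred within about 3 mm and in line, and the jar and stone untouched, but no verdict came back.

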